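# Clear the stack at the sample bench

### The arm

A 7-joint arm with a two-finger parallel gripper is mounted at the origin on the work surface. World frame = base frame: x ahead of the robot, y to its left, z up, the work surface at z = 0. Lengths are in m, angles in rad, forces in N, time in s.
With the tool pointing down it reaches from about 0.425 to 0.875 m from the base axis. Payload 8.4 kg.
Tool frame: the origin (TCP) lies on the centre line of the jaws, within the pads' length; the fingertips stand 25 mm ahead of it and the grasp point (between the pads) lies 6 mm ahead of it (finger_overhang is the distance from the TCP to the fingertips, in m); z points along the fingers, y is the direction in which the jaws open and shut (so a half turn about z gives the same grasp; the last joint's range is limited). The gripper opens to 85 mm and grips with 20 to 120 N. Pads are 22 mm wide; open, the fingers measure 114 mm over their backs; the gripper's body (76 mm by 85 mm) begins 54 mm behind the grasp point. The pads swing forward as they close: fully open they stand 13 mm farther back than shut.
Start: joints at [1.234, 0.333, 0.04, 1.465, -0.013, 1.343, -0.059], TCP at [0.153, -0.632, 0.256] pointing down, gripper open.
Joint ranges: [-2.58, 2.58], [-0.38, 2.09], [-1.3, 1.39], [0.25, 2.4], [-1.5, 4.64], [0.08, 2.09], [-2.65, 2.65]. Speed limits (rad/s): [2.22, 2.22, 2.79, 2.79, 3.14, 3.14, 3.14].

### API

Orientations are given as a unit quaternion [w, x, y, z].
In Python, from station import * gives the robot as it stands.
- The arm moves only by the tool arm_command, never from a script. Its argument "plan" is a list of rows, each an object with "translation": the shift along the world's x, y, z in units of 30 mm (1.0 is 30 mm), a list of three; "angular": the turn, a rotation vector about the world's x, y, z in units of 6 degrees (1.0 is 6 degrees), a list of three. In form: [{"translation": [tx, ty, tz], "angular": [ax, ay, az]}, ...]. A call has 1 to 12 rows; each row shifts and turns the commanded pose from where the row before left it; what a row does not reach is not made up. A row lasts 1/10 s, in which the tool goes at most 50 mm and 8.59 degrees, less where a joint would pass 70% of its speed; a pose out of reach is approached as far as the arm can. A call is refused whole if a number of a shift passes 1 or a number of a turn 1, either way. A call with a gripper value outside its range is refused whole. "claw" is the opening, from 0 (shut) to 1 (fully open), set as the call begins (left out, the last holds). The fingers move at their own pace and stop on an object; "grip_force" is the grip in N (left out, the last holds). Time passes only in rows, so rows that do not move let the fingers close. It gives the time, the measured TCP pose, the force and the opening at its end, in the units of the state.
- get_obs(): the state, without advancing time (a new reading comes with each control period).
- get_image(name): name is "scene" or "top"; returns the picture (384x512x3 uint8, red, green, blue); there is no depth.
- camera_info(name): a dict with "intrinsics" (3x3 intrinsics, pixels), "view" (4x4, takes a point from world to camera coordinates). Camera axes: x right, y up, looking along -z (the intrinsics and any distortion apply to the point x, -y, -z); pixel columns grow to the right and rows downward; lengths in m; the calibration is good to about 2 mm. A picture is of the moment at which its call begins. camera_info takes no time and is no camera call.
- close_job(): hands the job in, once; it reports no verdict.
The state is a dict: "t": time; "joints": joint angles; "qd": joint speeds; "tau": joint torques, N m; "tcp_pos": TCP position; "orientation": TCP orientation; "wrist_force": force on the tool from outside, world axes, zero at the start; "wrist_torque": the same for the moment, N m; "width": opening from 0.0 (shut) to 1.0 (fully open).
Only numpy, scipy, OpenCV 4.12 (cv2) and the standard library are available. Lean on these libraries where they do the work, as an engineer would, in place of code of your own. Each camera call takes 0.05 s, during which the arm holds its last target.

### The job

Somebody has piled four things up on the lab bench. Take the pile apart from the top down, one thing at a time, and set each centred on its own place before taking the next: the capped vial on the pan of the little scale, the round dish on the round warming plate, the small tube rack squarely on the rectangular cooling block, and the tip box squarely into the rimmed tray. Keep everything upright, set things down rather than dropping them, and do not shift or knock over the amber bottle or the yellow tube stand.

Things in the scene. Friction and masses are not known exactly. Their poses are not given: they have to be found in the camera images.
- vial: small round upright vial, white with a black screw cap, 24 mm diameter over its whole height of 40 mm; at the start on top of the dish. Origin: centre of its underside, z up. About 30 g.
- dish: plain white round lidded culture dish, 42 mm diameter, 18 mm high; at the start lies on the tube rack, under the vial. Origin: centre of its underside, z up. About 30 g.
- tuberack: small grey tube rack, a block 80 mm (its x) by 46 mm (its y) by 22 mm high with dark hole marks on top (flat, nothing enters them); at the start lies on the tip box, under the dish. Origin: centre of its underside, z up. Either way round is right. About 70 g.
- tipbox: closed pipette-tip box with a flat white lid and grey lower part, 110 mm (its x) by 60 mm (its y) by 44 mm high; the lid (the upper 14 mm, fixed to the box) overhangs the 106 by 56 mm lower part by 2 mm all round; a thin latch tab on its -x face is decoration. It stands on the bench at the bottom of the pile. Origin: centre of its underside, z up. Either way round is right. About 160 g.
- scale: little grey bench scale fixed to the bench: housing 98 by 72 mm and 18 mm high, with a square steel pan 62 by 62 mm whose top is flat, rigid and 24 mm above the bench. Origin: on the bench under the centre of the pan; the housing reaches 63 mm to its -x (with a dark display) and 35 mm to its +x. The vial's place.
- warmer: round warming plate fixed to the bench: white base 84 mm diameter with a flat black disc 68 mm diameter on top, the disc's top 20 mm above the bench. Origin: on the bench under its centre. The dish's place.
- coolblock: plain rectangular aluminium cooling block fixed to the bench, 96 mm (its x) by 62 mm (its y), with dark bands round its sides; flat top 16 mm above the bench, no rim. Origin: on the bench under its centre. The tube rack's place, long side along long side.
- tray: shallow rectangular plastic tray, grey floor and black rim, fixed to the bench, outside 134 mm (its x) by 84 mm (its y); inside 126 by 76 mm; inner floor 4 mm above the bench, rim 4 mm thick with its top 9 mm above the bench. Origin: on the bench under its centre. The tip box's place, long side along long side, flat on the inner floor.
- bottle: amber bottle with white cap, 44 mm diameter, 85 mm high, standing loose near the robot's side of the work area; leave it alone. Origin: centre of its underside.
- tubestand: small yellow stand 60 by 40 mm, 30 mm high, with three white tubes standing up to 46 mm above the bench, loose, at the far side of the work area; leave it alone. Origin: centre of its underside.
Things that resemble listed ones, but are neither listed nor needed, are in the scene too. Leave any green look-alike of the tuberack alone.

How it is judged:
On the way, in this order (a step that is already met when the one before it is completed fails the run):
1. vial on the scale's pan, let go (horizontal distance between vial and scale below 0.015 m and z of vial in the frame of scale between 0.021 and 0.027 m and angle between vial's own z axis and vertical below 0.1 rad and contact force between vial and the fingers below 0.05 N), for 0.2 s.
2. dish on the round warming plate, let go (horizontal distance between dish and warmer below 0.012 m and z of dish in the frame of warmer between 0.017 and 0.023 m and angle between dish's own z axis and vertical below 0.1 rad and contact force between dish and the fingers below 0.05 N), for 0.2 s.
3. tube rack on the cooling block, let go (horizontal distance between tuberack and coolblock below 0.01 m and z of tuberack in the frame of coolblock between 0.013 and 0.019 m and angle between tuberack's own z axis and vertical below 0.1 rad and angle between the x axis of tuberack and the x axis of coolblock, either way round below 0.2 rad and contact force between tuberack and the fingers below 0.05 N), for 0.2 s.
4. tip box flat inside the rimmed tray, let go (horizontal distance between tipbox and tray below 0.013 m and z of tipbox in the frame of tray between 0.001 and 0.007 m and angle between tipbox's own z axis and vertical below 0.1 rad and angle between the x axis of tipbox and the x axis of tray, either way round below 0.2 rad and contact force between tipbox and the fingers below 0.05 N), for 0.2 s.
At the end, for the whole second after the job is handed in: vial within 15 mm of the pan's centre, dish within 12 mm of the warming plate's, rack within 10 mm of the cooling block's, tip box within 13 mm of the tray's (both parallel within 0.2 rad); each on its surface within 3 mm, upright within 0.1 rad, released, at rest (all of step 1 and all of step 2 and all of step 3 and all of step 4 and linear speed of each of vial, dish, tuberack, tipbox below 0.02 m/s and angular speed of each of vial, dish, tuberack, tipbox below 0.2 rad/s); the robot touches nothing.
It fails at once if one of the four things is tipped by more than 0.6 rad (angle between any of vial, dish, tuberack, tipbox's own z axis and vertical above 0.6 rad).
It fails at once if a thing is dropped onto its place (faster than 0.65 m/s less than 30 mm above it) ((horizontal distance between vial and scale below 0.03 m and z of vial in the frame of scale below 0.054 m and linear speed of vial above 0.65 m/s) or (horizontal distance between dish and warmer below 0.03 m and z of dish in the frame of warmer below 0.05 m and linear speed of dish above 0.65 m/s) or (horizontal distance between tuberack and coolblock below 0.03 m and z of tuberack in the frame of coolblock below 0.046 m and linear speed of tuberack above 0.65 m/s) or (horizontal distance between tipbox and tray below 0.03 m and z of tipbox in the frame of tray below 0.034 m and linear speed of tipbox above 0.65 m/s)).
It fails at once if the amber bottle is shifted by more than 25 mm or knocked over (distance of bottle from where it was at the start of the episode above 0.025 m or angle between bottle's own z axis and vertical above 0.4 rad).
It fails at once if the yellow tube stand is shifted by more than 25 mm or knocked over (distance of tubestand from where it was at the start of the episode above 0.025 m or angle between tubestand's own z axis and vertical above 0.4 rad).
It also fails if it takes over 120 s, if anything falls off the work surface, if the arm or the gripper's body presses on something with over 40 N, if the wrist force passes 120 N, or if a joint passes its speed limit or range.

## Working session

There is one attempt and no reset: what is moved stays moved. The work goes in short steps, Python scripts to look and compute and a tool call to move; the robot and the scene stay as the last step left them, time stands still between calls to the robot, and variables do not carry over. Pictures are saved under pics/ and viewed, and the job is handed in when it is done.

Besides the shell and the picture viewer there is one more tool, called after "Emit:" as name([rows], argument=value, ...), one row to a line, values as JSON. arm_command: Moves the arm, as the interface text tells. Its arguments: {"type":"object","properties":{"plan":{"type":"array"},"claw":{"type":"number"},"grip_force":{"type":"number"}},"required":["plan"]}

```bash
ls; mkdir -p pics; python3 - <<'E'
from station import *
import cv2
o=get_obs();print({k:(v if isinstance(v,float) else [round(float(x),4) for x in v] if hasattr(v,'__len__') else v) for k,v in o.items()})
for n in("scene","top"):
    cv2.imwrite(f"pics/{n}0.png",get_image(n)[...,::-1]);c=camera_info(n);print(n,c)
E
```

```text
pics
{'t': 0.0, 'joints': [1.2338, 0.334, 0.0399, 1.4663, -0.0134, 1.3433, -0.0585], 'qd': [0.0007, 0.0012, -0.0004, -0.0, 0.0015, 0.0012, 0.0015], 'tau': [0.0001, -65.8558, 1.3653, -40.5561, 0.0168, 0.0125, -0.0], 'tcp_pos': [0.153, -0.6313, 0.2554], 'orientation': [-0.0009, 0.9929, 0.1186, -0.0002], 'wrist_force': [0.2879, -0.0858, -1.1703], 'wrist_torque': [-0.0249, 0.0585, 0.009], 'width': 1.0008023551430338}
scene {'intrinsics': array([[426.50899992,   0.        , 252.06794019],
       [  0.        , 426.50899992, 195.35493427],
       [  0.        ,   0.        ,   1.        ]]), 'view': array([[ 0.06760444,  0.99763999,  0.01200358,  0.01912691],
       [-0.8317002 ,  0.049706  ,  0.55299556,  0.45040743],
       [ 0.55109384, -0.04736833,  0.83309773, -1.45235142],
       [ 0.        ,  0.        ,  0.        ,  1.        ]])}
top {'intrinsics': array([[483.03619065,   0.        , 253.34124988],
       [  0.        , 483.03619065, 193.09112141],
       [  0.        ,   0.        ,   1.        ]]), 'view': array([[-7.74409207e-04, -9.99997405e-01, -2.14228425e-03,
        -5.77861639e-02],
       [ 9.97183825e-01, -9.32881353e-04,  7.49903275e-02,
        -5.87629320e-01],
       [-7.49921314e-02, -2.07817800e-03,  9.97181960e-01,
        -1.45909391e+00],
       [ 0.00000000e+00,  0.00000000e+00,  0.00000000e+00,
         1.00000000e+00]])}
```

View pics/scene0.png

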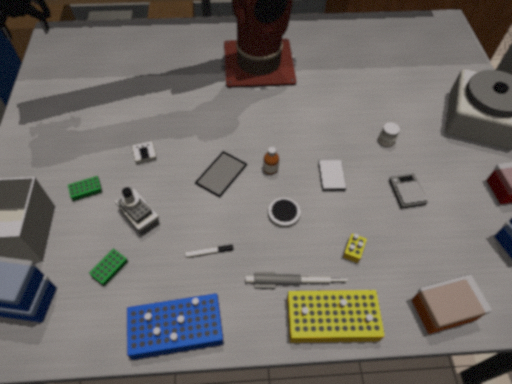

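View pics/top0.png

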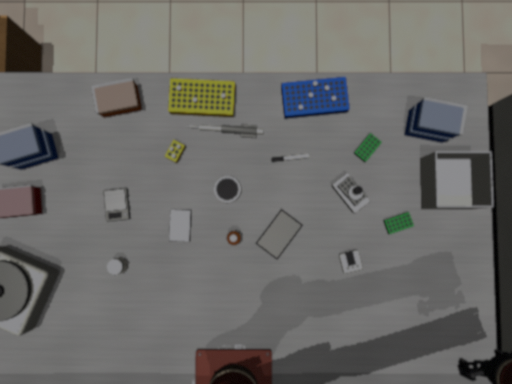

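```bash
python3 - <<'E'
import cv2,numpy as np
def g(im):return (255*(im/255.)**0.6).astype('uint8')
t=cv2.imread("pics/top0.png");s=cv2.imread("pics/scene0.png")
f=lambda im,x,y,w,h,k:cv2.resize(g(im[y:y+h,x:x+w]),None,fx=k,fy=k,interpolation=cv2.INTER_CUBIC)
cv2.imwrite("pics/a.png",np.hstack([f(t,320,160,60,60,6),f(s,105,175,65,60,6)]))
cv2.imwrite("pics/b.png",f(t,90,130,220,140,3.6))
cv2.imwrite("pics/c.png",f(s,190,130,250,150,3.2))
E
```

```text
(no output)
```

View pics/a.png

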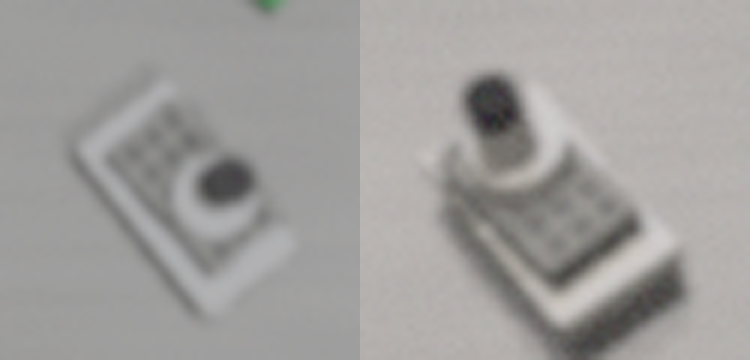

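View pics/b.png

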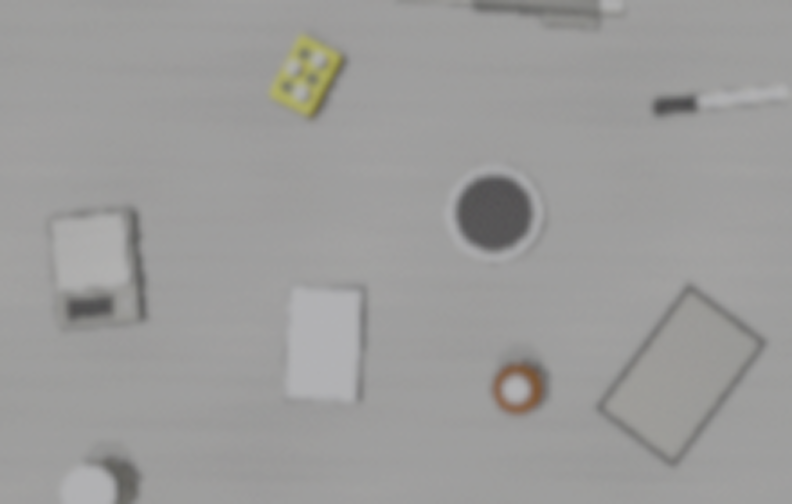

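View pics/c.png

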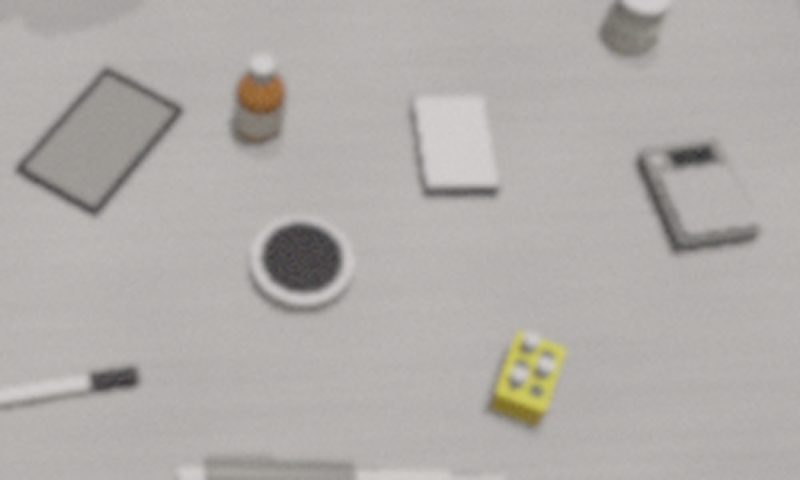

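```bash
cat > h.py <<'E'
from station import *
import cv2,numpy as np
CI={n:camera_info(n) for n in("top","scene")}
def ray(n,uv,z):
    K=np.array(CI[n]["intrinsics"]);V=np.array(CI[n]["view"]);R=V[:3,:3]
    C=-R.T@V[:3,3]
    d=np.linalg.inv(K)@[uv[0],uv[1],1.];d=R.T@np.array([d[0],-d[1],-d[2]])
    return (C+d*(z-C[2])/d[2])
def proj(n,p):
    K=np.array(CI[n]["intrinsics"]);V=np.array(CI[n]["view"])
    c=V[:3,:3]@np.array(p)+V[:3,3];q=K@[c[0],-c[1],-c[2]];return q[:2]/q[2]
K_=8
def crop(im,x,y,w,h):
    return cv2.resize(im[y:y+h,x:x+w],None,fx=K_,fy=K_,interpolation=cv2.INTER_CUBIC)
def up2px(p,x,y):return (np.array(p)+.5)/K_-.5+[x,y]
def blobs(im,box,lo,hi,minA=3):
    g=cv2.cvtColor(crop(im,*box),cv2.COLOR_RGB2GRAY)
    m=((g>=lo)&(g<=hi)).astype('uint8')
    cs,_=cv2.findContours(m,cv2.RETR_EXTERNAL,cv2.CHAIN_APPROX_NONE)
    return [c for c in sorted(cs,key=cv2.contourArea,reverse=True) if cv2.contourArea(c)>minA*K_*K_]
def quad_world(n,c,box,z):
    """contour to the plane z, then min area rect in mm"""
    pts=np.array([ray(n,up2px(p[0],*box[:2]),z)[:2] for p in c])*1000
    r=cv2.minAreaRect(pts.astype('float32'));m=cv2.moments(pts.astype('float32').reshape(-1,1,2))
    return r,(m['m10']/m['m00'],m['m01']/m['m00'])
E
python3 - <<'E'
from h import *
t=cv2.imread("pics/top0.png")[...,::-1];s=cv2.imread("pics/scene0.png")[...,::-1]
I={"top":t,"scene":s}
def go(name,n,box,lo,hi,z,k=3):
    im=I[n];x,y,w,h=box
    g=cv2.cvtColor(im[y:y+h,x:x+w],cv2.COLOR_RGB2GRAY)
    print(name,n,'med',np.median(g),'rng',g.min(),g.max())
    for c in blobs(im,box,lo,hi)[:k]:
        r,m=quad_world(n,c,box,z);print('   rect',np.round(r[0],1),np.round(r[1],1),round(r[2],1),'cen',np.round(m,1),'bbpx',np.round(up2px(c.min(0)[0],x,y)),np.round(up2px(c.max(0)[0],x,y)))
go('warmdisc','top',(208,170,40,40),0,75,.02)
go('warmdisc','scene',(262,190,46,44),0,75,.02)
go('cool','top',(164,202,34,46),122,255,.016)
go('cool','scene',(312,152,42,42),165,255,.016)
go('scale','top',(100,182,34,44),122,255,.024)
go('scale','scene',(385,168,46,44),165,255,.024)
go('tray','top',(250,202,60,64),0,88,.009)
go('tray','scene',(190,145,62,56),0,100,.009)
go('cap','top',(340,180,30,25),0,75,.124)
go('cap','scene',(115,183,30,22),0,75,.124)
go('lid','top',(325,165,52,54),122,255,.044)
go('lid','scene',(110,185,60,50),165,255,.044)
E
```

```text
warmdisc top med 114.0 rng 39 132
   rect [601.   23.2] [63.  62.4] 89.9 cen [601.4  23.2] bbpx [217. 179.] [237. 199.]
warmdisc scene med 141.0 rng 22 172
   rect [601.8  22.7] [62.2 63.4] 77.7 cen [601.9  22.6] bbpx [272. 200.] [296. 221.]
cool top med 117.0 rng 82 141
   rect [490.1 170. ] [61.3 97.6] 89.6 cen [490.  169.7] bbpx [169. 209.] [189. 241.]
cool scene med 143.0 rng 51 182
   rect [488.3 169.4] [58.9 91.5] 88.1 cen [488.2 169.2] bbpx [320. 160.] [344. 187.]
scale top med 113.0 rng 37 139
   rect [566.8 366.3] [60.6 59.6] 7.3 cen [567.1 366.4] bbpx [105. 190.] [125. 210.]
scale scene med 138.0 rng 18 147
tray top med 114.0 rng 70 120
   rect [ 463.  -136.7] [ 86.  135.8] 52.9 cen [ 462.9 -136.5] bbpx [255. 209.] [302. 259.]
tray scene med 139.0 rng 39 150
   rect [ 465. -137.] [ 89.4 140.8] 52.9 cen [ 464.9 -137. ] bbpx [194. 151.] [247. 197.]
cap top med 104.0 rng 29 140
   rect [ 588.6 -354.9] [21.7 28. ] 33.5 cen [ 588.9 -355.1] bbpx [352. 186.] [362. 194.]
   rect [ 608.5 -338.6] [7.4 7.6] 14.0 cen [ 608.3 -338.5] bbpx [350. 182.] [353. 184.]
cap scene med 140.0 rng 14 178
   rect [ 600.5 -354. ] [45. 20.] 23.8 cen [ 600.  -354.5] bbpx [122. 187.] [133. 202.]
   rect [ 626.6 -326.1] [ 6.3 10.2] 57.3 cen [ 626.4 -326.6] bbpx [137. 201.] [140. 204.]
lid top med 114.0 rng 29 140
   rect [ 587.8 -354.3] [110.6  59.9] 38.5 cen [ 575.8 -354.9] bbpx [333. 173.] [369. 212.]
   rect [ 582.4 -362.2] [38.9 25. ] 52.6 cen [ 579.7 -361.8] bbpx [349. 187.] [361. 199.]
lid scene med 139.0 rng 14 178
   rect [ 625.  -323.1] [12.6 55.7] 43.5 cen [ 623.1 -320.5] bbpx [137. 212.] [156. 227.]
   rect [ 546.2 -354.1] [35.6 13. ] 17.0 cen [ 547.3 -355.6] bbpx [133. 189.] [140. 200.]
```

```bash
python3 - <<'E'
from h import *
import station
print([k for k in dir(station) if not k.startswith('_')], getattr(station,'finger_overhang',None))
for n in CI:
    V=CI[n]['view'];print(n,-V[:3,:3].T@V[:3,3])
t=cv2.imread("pics/top0.png")[...,::-1];s=cv2.imread("pics/scene0.png")[...,::-1]
I={"top":t,"scene":s}
def far(n,box,thr,z,R):
    c=blobs(I[n],box,0,thr)[0]
    P=np.array([ray(n,up2px(p[0],*box[:2]),z)[:2] for p in c])*1000
    V=CI[n]['view'];C=(-V[:3,:3].T@V[:3,3])[:2]*1000
    d=P.mean(0)-C;d/=np.linalg.norm(d);e=np.array([-d[1],d[0]])
    a=P@d;b=P@e
    print(n,'d',d,'width',np.ptp(b),'len',np.ptp(a),'centre',d*(a.max()-R)+e*(b.max()+b.min())/2)
for th in(75,85):far("top",(340,184,30,25),th,.124,11.5);far("scene",(115,183,22,22),th,.124,11.5)
# reproject guesses
for n in CI: print(n,proj(n,[.588,-.354,.124]),proj(n,[.588,-.354,.044]))
E
```

```text
['MotionError', 'camera_info', 'close_job', 'finger_overhang', 'get_image', 'get_obs'] 0.025
top [ 0.47650914 -0.06136646  1.49892485]
scene [ 1.1736928  -0.11026518  0.96064777]
top d [ 0.357232   -0.93401568] width 21.748990182464752 len 28.313132366273294 centre [ 590.16449041 -357.32152764]
scene d [-0.92014668 -0.39157385] width 20.05833865316049 len 45.00416541470719 centre [ 590.46076202 -358.46584246]
top d [ 0.3571482  -0.93404773] width 24.126906520238606 len 30.04845751422772 centre [ 590.94200661 -357.8840258 ]
scene d [-0.91995402 -0.39202628] width 21.294228131698333 len 46.583213500554166 centre [ 589.86557738 -358.74830932]
top [356.86096033 190.1680339 ] [351.25587293 192.31466729]
scene [128.20712897 190.13343751] [135.50604246 208.01128849]
```

Emit:
arm_command([
  {"translation":[1,0.625,0],"angular":[0,0,0.35]},
  {"translation":[1,0.625,0],"angular":[0,0,0.35]},
  {"translation":[1,0.625,0],"angular":[0,0,0.35]},
  {"translation":[1,0.625,0],"angular":[0,0,0.35]},
  {"translation":[1,0.625,0],"angular":[0,0,0.35]},
  {"translation":[1,0.625,0],"angular":[0,0,0.35]},
  {"translation":[1,0.625,0],"angular":[0,0,0.35]},
  {"translation":[1,0.625,0],"angular":[0,0,0.35]},
  {"translation":[1,0.625,0],"angular":[0,0,0.35]},
  {"translation":[1,0.625,0],"angular":[0,0,0.35]},
  {"translation":[1,0.625,0],"angular":[0,0,0.35]},
  {"translation":[1,0.625,0],"angular":[0,0,0.3]},
], claw=0.7, grip_force=30)

```text
t: 1.3
tcp_pos: [0.514, -0.4057, 0.2559]
orientation: [-0.0, 0.944, 0.331, -0.0]
wrist_force: [-0.1, -1.1, -1.4]
width: 0.699
```

Emit:
arm_command([
  {"translation":[0.9,0.6,-0.4],"angular":[0,0,0]},
  {"translation":[0.9,0.6,-0.9],"angular":[0,0,0]},
  {"translation":[0.74,0.41,-0.9],"angular":[0,0,0]},
  {"translation":[0,0,-0.8],"angular":[0,0,0]},
  {"translation":[0,0,0],"angular":[0,0,0]},
  {"translation":[0,0,0],"angular":[0,0,0]},
])

```text
t: 1.9
tcp_pos: [0.5887, -0.359, 0.1663]
orientation: [-0.0, 0.944, 0.33, -0.001]
wrist_force: [-0.7, -0.9, 0.9]
width: 0.703
```

```bash
python3 - <<'E'
from h import *
for n in CI: cv2.imwrite(f"pics/{n}1.png",get_image(n)[...,::-1])
t=cv2.imread("pics/top1.png");s=cv2.imread("pics/scene1.png")
g=lambda im:(255*(im/255.)**0.6).astype('uint8')
cv2.imwrite("pics/d.png",g(np.hstack([cv2.resize(t[150:230,310:400],None,fx=4.4,fy=4.4,interpolation=2),cv2.resize(s[160:240,95:185],None,fx=4.4,fy=4.4,interpolation=2)])))
E
```

```text
(no output)
```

View pics/d.png

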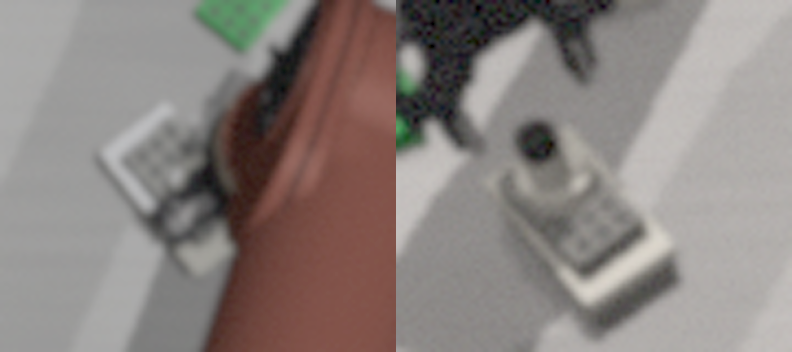

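Emit:
arm_command([
  {"translation":[0.05,0.04,-0.5],"angular":[0,0,0]},
  {"translation":[0,0,-0.6],"angular":[0,0,0]},
  {"translation":[0,0,-0.4],"angular":[0,0,0]},
  {"translation":[0,0,-0.27],"angular":[0,0,0]},
  {"translation":[0,0,0],"angular":[0,0,0]},
  {"translation":[0,0,0],"angular":[0,0,0]},
])

```text
t: 2.6
tcp_pos: [0.591, -0.3574, 0.1136]
orientation: [0.0, 0.944, 0.33, 0.0]
wrist_force: [0.1, 0.2, 0.7]
width: 0.699
```

Emit:
arm_command([
  {"translation":[0,0,0],"angular":[0,0,0]},
  {"translation":[0,0,0],"angular":[0,0,0]},
  {"translation":[0,0,0],"angular":[0,0,0]},
  {"translation":[0,0,0],"angular":[0,0,0]},
  {"translation":[0,0,0],"angular":[0,0,0]},
  {"translation":[0,0,0],"angular":[0,0,0]},
  {"translation":[0,0,0],"angular":[0,0,0]},
  {"translation":[0,0,0],"angular":[0,0,0]},
], claw=0.15, grip_force=25)

```text
t: 3.4
tcp_pos: [0.5912, -0.3574, 0.1139]
orientation: [0.0, 0.944, 0.33, 0.0]
wrist_force: [-0.5, 0.0, 6.3]
width: 0.273
```

Emit:
arm_command([
  {"translation":[0,0,0.3],"angular":[0,0,0]},
  {"translation":[0,0,0.5],"angular":[0,0,0]},
  {"translation":[0,0,0.7],"angular":[0,0,0]},
  {"translation":[0,0,0.8],"angular":[0,0,0]},
  {"translation":[0,0,0.8],"angular":[0,0,0]},
  {"translation":[0,0,0.6],"angular":[0,0,0]},
  {"translation":[0,0,0],"angular":[0,0,0]},
])

```text
t: 4.1
tcp_pos: [0.5921, -0.3577, 0.2286]
orientation: [0.002, 0.944, 0.33, 0.002]
wrist_force: [-0.0, -0.5, -0.4]
width: 0.277
```

```bash
python3 - <<'E'
from h import *
for n in CI: cv2.imwrite(f"pics/{n}2.png",get_image(n)[...,::-1])
t=cv2.imread("pics/top2.png");s=cv2.imread("pics/scene2.png")
g=lambda im:(255*(im/255.)**0.6).astype('uint8')
cv2.imwrite("pics/e.png",g(np.hstack([cv2.resize(t[150:230,310:400],None,fx=4.4,fy=4.4,interpolation=2),cv2.resize(s[150:230,95:185],None,fx=4.4,fy=4.4,interpolation=2)])))
E
```

```text
(no output)
```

View pics/e.png

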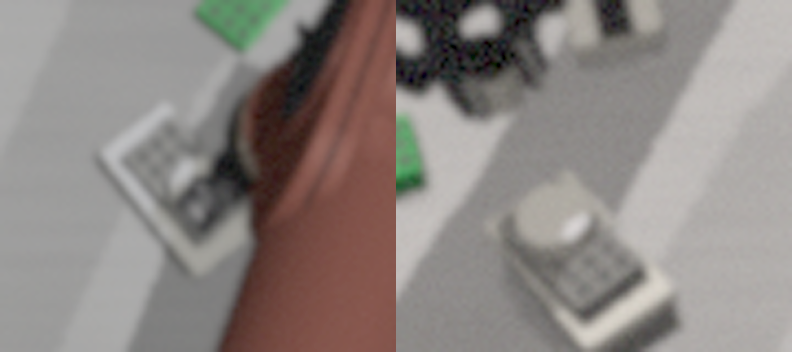

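Emit:
arm_command([
  {"translation":[0,0.5,0],"angular":[0,0,0]},
  {"translation":[0,0.9,0],"angular":[0,0,0]},
  {"translation":[0,1,0],"angular":[0,0,0]},
  {"translation":[0,1,0],"angular":[0,0,0]},
  {"translation":[0,1,0],"angular":[0,0,0]},
  {"translation":[0,1,0],"angular":[0,0,0]},
  {"translation":[0,1,0],"angular":[0,0,0]},
  {"translation":[0,1,0],"angular":[0,0,0]},
  {"translation":[0,1,0],"angular":[0,0,0]},
  {"translation":[0,1,0],"angular":[0,0,0]},
  {"translation":[0,1,0],"angular":[0,0,0]},
  {"translation":[0,1,0],"angular":[0,0,0]},
])

```text
t: 5.4
tcp_pos: [0.5896, -0.0128, 0.2232]
orientation: [-0.0, 0.944, 0.33, -0.001]
wrist_force: [0.2, 0.0, -0.5]
width: 0.275
```

Emit:
arm_command([
  {"translation":[-0.1,1,0],"angular":[0,0,0]},
  {"translation":[-0.1,1,0],"angular":[0,0,0]},
  {"translation":[-0.1,1,0],"angular":[0,0,0]},
  {"translation":[-0.1,1,0],"angular":[0,0,0]},
  {"translation":[-0.1,1,0],"angular":[0,0,0]},
  {"translation":[-0.1,1,0],"angular":[0,0,0]},
  {"translation":[-0.1,1,0],"angular":[0,0,0]},
  {"translation":[-0.1,1,0],"angular":[0,0,0]},
  {"translation":[0,1,0],"angular":[0,0,0]},
  {"translation":[0,1,0],"angular":[0,0,0]},
  {"translation":[0,0.6,0],"angular":[0,0,0]},
  {"translation":[0,0.2,0],"angular":[0,0,0]},
])

```text
t: 6.6
tcp_pos: [0.5651, 0.3114, 0.2233]
orientation: [-0.0, 0.943, 0.332, -0.001]
wrist_force: [-0.7, -0.7, 0.2]
width: 0.275
```

Emit:
arm_command([
  {"translation":[0,0.8,-0.2],"angular":[0,0,0]},
  {"translation":[0.05,0.8,-0.6],"angular":[0,0,0]},
  {"translation":[0,0.3,-0.9],"angular":[0,0,0]},
  {"translation":[0,0,-1],"angular":[0,0,0]},
  {"translation":[0,0,-0.9],"angular":[0,0,0]},
  {"translation":[0,0,-0.6],"angular":[0,0,0]},
  {"translation":[0,0,-0.2],"angular":[0,0,0]},
  {"translation":[0,0,0],"angular":[0,0,0]},
  {"translation":[0,0,0],"angular":[0,0,0]},
])

```text
t: 7.5
tcp_pos: [0.569, 0.366, 0.0937]
orientation: [-0.0, 0.944, 0.33, 0.001]
wrist_force: [-0.2, 0.8, 0.7]
width: 0.275
```

```bash
python3 - <<'E'
from h import *
for n in CI: cv2.imwrite(f"pics/{n}3.png",get_image(n)[...,::-1])
t=cv2.imread("pics/top3.png");s=cv2.imread("pics/scene3.png")
g=lambda im:(255*(im/255.)**0.6).astype('uint8')
cv2.imwrite("pics/f.png",g(np.hstack([cv2.resize(t[160:240,75:165],None,fx=4.4,fy=4.4,interpolation=2),cv2.resize(s[140:220,360:450],None,fx=4.4,fy=4.4,interpolation=2)])))
E
```

```text
(no output)
```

View pics/f.png

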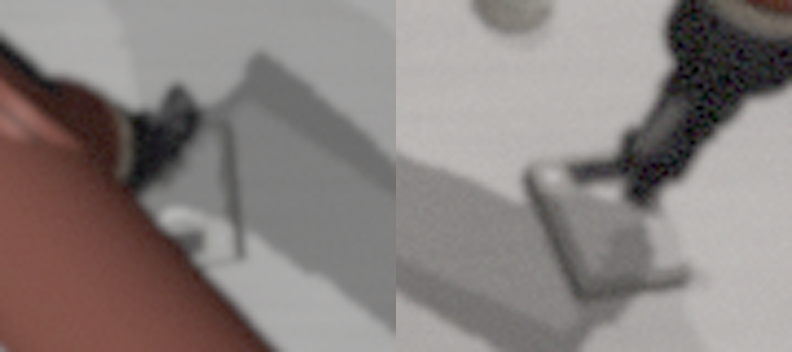

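Emit:
arm_command([
  {"translation":[-0.06,0,-0.5],"angular":[0,0,0]},
  {"translation":[0,0,-0.5],"angular":[0,0,0]},
  {"translation":[0,0,-0.2],"angular":[0,0,0]},
  {"translation":[0,0,-0.06],"angular":[0,0,0]},
  {"translation":[0,0,0],"angular":[0,0,0]},
  {"translation":[0,0,0],"angular":[0,0,0]},
  {"translation":[0,0,0],"angular":[0,0,0]},
])

```text
t: 8.3
tcp_pos: [0.5664, 0.3658, 0.054]
orientation: [-0.0, 0.944, 0.33, -0.0]
wrist_force: [0.6, 0.3, -0.9]
width: 0.276
```

Emit:
arm_command([
  {"translation":[0,0,-0.04],"angular":[0,0,0]},
  {"translation":[0,0,0],"angular":[0,0,0]},
  {"translation":[0,0,0],"angular":[0,0,0]},
])

```text
t: 8.6
tcp_pos: [0.5665, 0.3659, 0.0536]
orientation: [-0.0, 0.944, 0.33, 0.0]
wrist_force: [-1.6, -1.0, 5.2]
width: 0.272
```

Emit:
arm_command([
  {"translation":[0,0,0],"angular":[0,0,0]},
  {"translation":[0,0,0],"angular":[0,0,0]},
  {"translation":[0,0,0],"angular":[0,0,0]},
  {"translation":[0,0,0],"angular":[0,0,0]},
  {"translation":[0,0,0],"angular":[0,0,0]},
  {"translation":[0,0,0],"angular":[0,0,0]},
], claw=0.55)

```text
t: 9.2
tcp_pos: [0.5665, 0.3658, 0.0531]
orientation: [-0.0, 0.944, 0.33, -0.0]
wrist_force: [-0.3, -0.0, 0.8]
width: 0.548
```

Emit:
arm_command([
  {"translation":[0,0,0.4],"angular":[0,0,0]},
  {"translation":[0,0,0.7],"angular":[0,0,0]},
  {"translation":[0,0,1],"angular":[0,0,0]},
  {"translation":[0,0,1],"angular":[0,0,0]},
  {"translation":[0,0,1],"angular":[0,0,0]},
  {"translation":[0,0,1],"angular":[0,0,0]},
  {"translation":[0,-1,0.5],"angular":[0,0,0]},
  {"translation":[0,-1,0],"angular":[0,0,0]},
  {"translation":[0,-1,0],"angular":[0,0,0]},
  {"translation":[0,-1,0],"angular":[0,0,0]},
  {"translation":[0,-1,0],"angular":[0,0,0]},
  {"translation":[0,-1,0],"angular":[0,0,0]},
])

```text
t: 10.4
tcp_pos: [0.5664, 0.1848, 0.2223]
orientation: [0.0, 0.944, 0.33, 0.001]
wrist_force: [0.2, -0.8, -0.9]
width: 0.553
```

```bash
cat > look.py <<'E'
from h import *
import sys
k=sys.argv[1];tx,ty,sx,sy=map(int,sys.argv[2:6])
for n in CI: cv2.imwrite(f"pics/{n}{k}.png",get_image(n)[...,::-1])
t=cv2.imread(f"pics/top{k}.png");s=cv2.imread(f"pics/scene{k}.png")
g=lambda im:(255*(im/255.)**0.6).astype('uint8')
cv2.imwrite(f"pics/v{k}.png",g(np.hstack([cv2.resize(t[ty:ty+80,tx:tx+90],None,fx=4.4,fy=4.4,interpolation=2),cv2.resize(s[sy:sy+80,sx:sx+90],None,fx=4.4,fy=4.4,interpolation=2)])))
E
python3 look.py 4 75 160 360 140
python3 - <<'E'
from h import *
# where vial reprojects
for n in CI: print(n,proj(n,[.567,.366,.064]),proj(n,[.567,.366,.024]))
print(ray("scene",(130.7,198.4),.084))
E
```

```text
top [110.84975    199.05728509] [114.72206117 199.87635482]
scene [415.64091244 182.82991426] [410.6676813  191.49284147]
[ 0.58499926 -0.35734016  0.084     ]
```

View pics/v4.png

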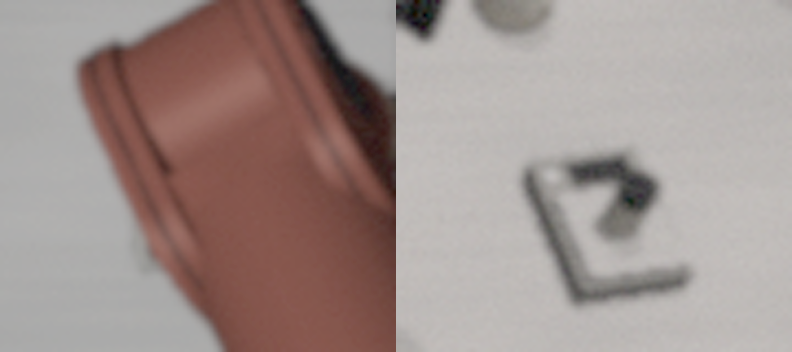

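```bash
python3 - <<'E'
from h import *
t=cv2.imread("pics/top4.png")
g=lambda im:(255*(im/255.)**0.6).astype('uint8')
s=cv2.imread("pics/scene4.png")
cv2.imwrite("pics/p4.png",g(np.hstack([cv2.resize(t[165:225,325:385],None,fx=6,fy=6,interpolation=2),cv2.resize(s[170:230,105:165],None,fx=6,fy=6,interpolation=2)])))
I={"top":t[...,::-1],"scene":s[...,::-1]}
def go(name,n,box,lo,hi,z,k=3):
    im=I[n];x,y,w,h=box
    for c in blobs(im,box,lo,hi)[:k]:
        r,m=quad_world(n,c,box,z);print(name,n,'   rect',np.round(r[0],1),np.round(r[1],1),round(r[2],1),'cen',np.round(m,1),'bbpx',np.round(up2px(c.min(0)[0],x,y),1),np.round(up2px(c.max(0)[0],x,y),1))
go('dish','top',(342,180,22,22),122,255,.084)
go('dish','scene',(118,185,26,26),160,255,.084)
E
```

```text
dish top    rect [ 593.2 -359.8] [44.  59.5] 89.0 cen [ 592.1 -362.1] bbpx [348.4 179.6] [363.4 199.6]
dish top    rect [ 568.2 -326.2] [35.3 10.5] 43.2 cen [ 568.4 -327.3] bbpx [341.6 192.6] [349.8 201.4]
dish top    rect [ 562.9 -375.5] [11.9  9.5] 89.9 cen [ 561.7 -377.2] bbpx [359.4 198.2] [363.4 201.4]
dish scene    rect [ 581.3 -355. ] [50.1 47.8] 27.7 cen [ 580.1 -356.1] bbpx [120.6 187.7] [143.4 204.9]
```

View pics/p4.png

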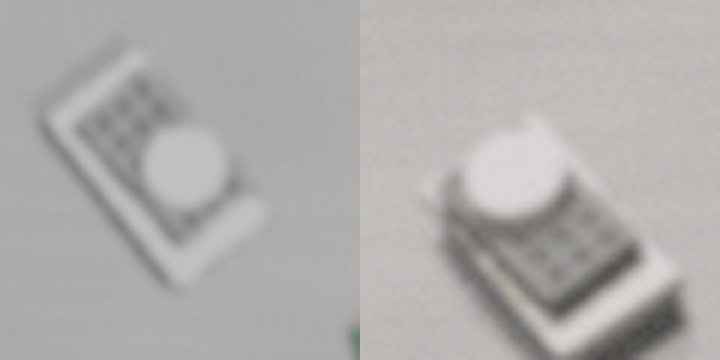

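```bash
python3 - <<'E'
from h import *
print(ray("top",(355.3,192.3),.084),ray("scene",(130.7,198.4),.084))
# rack top corners (6x crop, z=.066) -- left, bottom, in top; right,bottom in scene
for n,u,v,ox,oy in [("top",75,125,325,165),("top",180,247,325,165),("top",140,72,325,165),("scene",280,255,105,170),("scene",198,310,105,170)]:
    print(n,ray(n,((u+.5)/6-.5+ox,(v+.5)/6-.5+oy),.066))
E
```

```text
[ 0.58496685 -0.35782596  0.084     ] [ 0.58499926 -0.35734016  0.084     ]
top [ 0.60695153 -0.307726    0.066     ]
top [ 0.54631608 -0.35880709  0.066     ]
top [ 0.63336054 -0.34037539  0.066     ]
scene [ 0.61616725 -0.30888754  0.066     ]
scene [ 0.64018702 -0.34006181  0.066     ]
```

Emit:
arm_command([
  {"translation":[0.1,-1,0],"angular":[0,0,0]},
  {"translation":[0.1,-1,0],"angular":[0,0,0]},
  {"translation":[0.1,-1,0],"angular":[0,0,0]},
  {"translation":[0.1,-1,0],"angular":[0,0,0]},
  {"translation":[0.1,-1,0],"angular":[0,0,0]},
  {"translation":[0.1,-1,0],"angular":[0,0,0]},
  {"translation":[0,-1,0],"angular":[0,0,0]},
  {"translation":[0,-1,0],"angular":[0,0,0]},
  {"translation":[0,-1,0],"angular":[0,0,0]},
  {"translation":[0,-1,0],"angular":[0,0,0]},
  {"translation":[0,-1,0],"angular":[0,0,0]},
  {"translation":[0,-1,0],"angular":[0,0,0]},
], claw=0.75)

```text
t: 11.7
tcp_pos: [0.5849, -0.1745, 0.2222]
orientation: [0.0, 0.944, 0.33, 0.001]
wrist_force: [0.9, 0.3, -0.4]
width: 0.751
```

Emit:
arm_command([
  {"translation":[0,-1,0],"angular":[0,0,0]},
  {"translation":[0,-1,0],"angular":[0,0,0]},
  {"translation":[0,-1,0],"angular":[0,0,0]},
  {"translation":[0,-1,-0.4],"angular":[0,0,0]},
  {"translation":[0,-1,-0.8],"angular":[0,0,0]},
  {"translation":[0,-0.8,-1],"angular":[0,0,0]},
  {"translation":[0,-0.3,-0.8],"angular":[0,0,0]},
  {"translation":[0,0,0],"angular":[0,0,0]},
  {"translation":[0,0,0],"angular":[0,0,0]},
  {"translation":[0,0,0],"angular":[0,0,0]},
])

```text
t: 12.7
tcp_pos: [0.5861, -0.356, 0.1336]
orientation: [0.001, 0.944, 0.331, 0.001]
wrist_force: [-0.1, -0.1, 1.2]
width: 0.75
```

Emit:
arm_command([
  {"translation":[-0.04,-0.05,-0.5],"angular":[0,0,0]},
  {"translation":[0,0,-0.4],"angular":[0,0,0]},
  {"translation":[0,0,-0.3],"angular":[0,0,0]},
  {"translation":[0,0,-0.12],"angular":[0,0,0]},
  {"translation":[0,0,0],"angular":[0,0,0]},
  {"translation":[0,0,0],"angular":[0,0,0]},
])

```text
t: 13.3
tcp_pos: [0.5834, -0.3588, 0.0918]
orientation: [0.0, 0.944, 0.33, 0.0]
wrist_force: [-0.0, -0.7, -0.0]
width: 0.746
```

Emit:
arm_command([
  {"translation":[0,0,0],"angular":[0,0,0]},
  {"translation":[0,0,0],"angular":[0,0,0]},
  {"translation":[0,0,0],"angular":[0,0,0]},
  {"translation":[0,0,0],"angular":[0,0,0]},
  {"translation":[0,0,0],"angular":[0,0,0]},
  {"translation":[0,0,0],"angular":[0,0,0]},
  {"translation":[0,0,0],"angular":[0,0,0]},
], claw=0.35)

```text
t: 14.0
tcp_pos: [0.5836, -0.3589, 0.0923]
orientation: [0.0, 0.944, 0.33, 0.0]
wrist_force: [-1.2, 0.1, 6.4]
width: 0.475
```

Emit:
arm_command([
  {"translation":[0,0,0.2],"angular":[0,0,0]},
  {"translation":[0,0,0.4],"angular":[0,0,0]},
  {"translation":[0,0,0.7],"angular":[0,0,0]},
  {"translation":[0,0,1],"angular":[0,0,0]},
  {"translation":[0,0,1],"angular":[0,0,0]},
  {"translation":[0,0,0.7],"angular":[0,0,0]},
  {"translation":[0,0,0.3],"angular":[0,0,0]},
  {"translation":[0,0,0],"angular":[0,0,0]},
])

```text
t: 14.8
tcp_pos: [0.5838, -0.3589, 0.2223]
orientation: [0.001, 0.944, 0.33, 0.001]
wrist_force: [0.1, 0.2, -1.0]
width: 0.47
```

```bash
python3 look.py 5 310 150 95 150
```

```text
(no output)
```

View pics/v5.png

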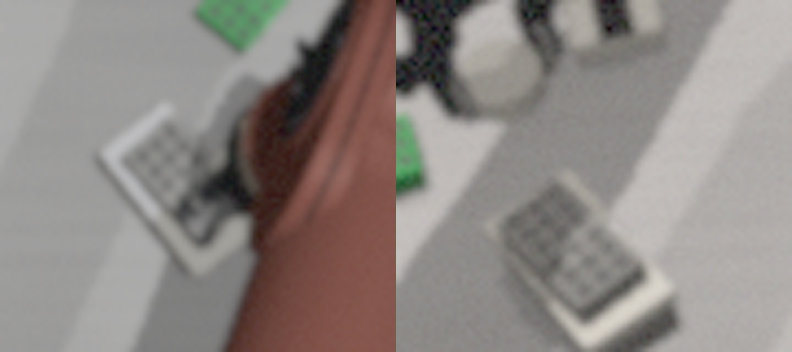

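Emit:
arm_command([
  {"translation":[0,0.5,0],"angular":[0,0,0]},
  {"translation":[0,0.9,0],"angular":[0,0,0]},
  {"translation":[0.1,1,0],"angular":[0,0,0]},
  {"translation":[0.1,1,0],"angular":[0,0,0]},
  {"translation":[0.1,1,0],"angular":[0,0,0]},
  {"translation":[0.1,1,0],"angular":[0,0,0]},
  {"translation":[0.1,1,0],"angular":[0,0,0]},
  {"translation":[0,1,0],"angular":[0,0,0]},
  {"translation":[0,1,0],"angular":[0,0,0]},
  {"translation":[0,1,0],"angular":[0,0,0]},
  {"translation":[0,1,0],"angular":[0,0,0]},
  {"translation":[0,1,0],"angular":[0,0,0]},
])

```text
t: 16.1
tcp_pos: [0.5971, -0.0143, 0.2194]
orientation: [-0.0, 0.944, 0.33, -0.001]
wrist_force: [0.5, 0.0, -0.4]
width: 0.479
```

Emit:
arm_command([
  {"translation":[0.04,0.9,-0.2],"angular":[0,0,0]},
  {"translation":[0,0.4,-0.6],"angular":[0,0,0]},
  {"translation":[0,0,-1],"angular":[0,0,0]},
  {"translation":[0,0,-1],"angular":[0,0,0]},
  {"translation":[0,0,-1],"angular":[0,0,0]},
  {"translation":[0,0,-0.7],"angular":[0,0,0]},
  {"translation":[0,0,-0.3],"angular":[0,0,0]},
  {"translation":[0,0,0],"angular":[0,0,0]},
  {"translation":[0,0,0],"angular":[0,0,0]},
  {"translation":[0,0,0],"angular":[0,0,0]},
])

```text
t: 17.1
tcp_pos: [0.6002, 0.0226, 0.0779]
orientation: [0.0, 0.944, 0.33, 0.001]
wrist_force: [0.1, 0.6, 0.1]
width: 0.474
```

```bash
python3 look.py 6 190 150 240 160
```

```text
(no output)
```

View pics/v6.png

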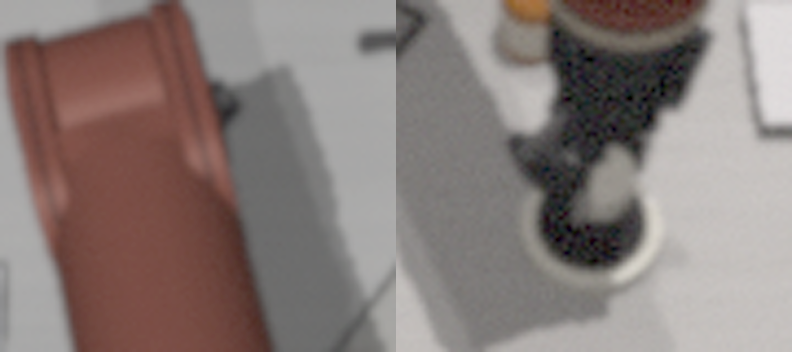

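Emit:
arm_command([
  {"translation":[0,0,-0.4],"angular":[0,0,0]},
  {"translation":[0,0,-0.4],"angular":[0,0,0]},
  {"translation":[0,0,-0.2],"angular":[0,0,0]},
  {"translation":[0,0,-0.04],"angular":[0,0,0]},
  {"translation":[0,0,0],"angular":[0,0,0]},
  {"translation":[0,0,0],"angular":[0,0,0]},
  {"translation":[0,0,0],"angular":[0,0,0]},
])

```text
t: 17.9
tcp_pos: [0.5987, 0.0222, 0.045]
orientation: [-0.0, 0.944, 0.33, -0.001]
wrist_force: [-5.1, -0.5, 7.7]
width: 0.474
```

Emit:
arm_command([
  {"translation":[0,0,0.02],"angular":[0,0,0]},
  {"translation":[0,0,0],"angular":[0,0,0]},
  {"translation":[0,0,0],"angular":[0,0,0]},
  {"translation":[0,0,0],"angular":[0,0,0]},
  {"translation":[0,0,0],"angular":[0,0,0]},
  {"translation":[0,0,0],"angular":[0,0,0]},
], claw=0.75)

```text
t: 18.5
tcp_pos: [0.5995, 0.0223, 0.0459]
orientation: [-0.0, 0.944, 0.33, -0.0]
wrist_force: [-0.7, -0.3, 0.5]
width: 0.747
```

Emit:
arm_command([
  {"translation":[0,0,0.4],"angular":[0,0,0]},
  {"translation":[0,0,0.7],"angular":[0,0,0]},
  {"translation":[0,0,1],"angular":[0,0,0]},
  {"translation":[0,0,1],"angular":[0,0,0]},
  {"translation":[0,0,1],"angular":[0,0,0]},
  {"translation":[0,0,1],"angular":[0,0,0]},
  {"translation":[0,1,0.6],"angular":[0,0,0]},
  {"translation":[0,1,0],"angular":[0,0,0]},
  {"translation":[0,1,0],"angular":[0,0,0]},
  {"translation":[0,1,0],"angular":[0,0,0]},
  {"translation":[0,1,0],"angular":[0,0,0]},
  {"translation":[0,0,0],"angular":[0,0,0]},
])

```text
t: 19.7
tcp_pos: [0.5982, 0.178, 0.2182]
orientation: [-0.001, 0.943, 0.333, 0.001]
wrist_force: [0.4, -0.5, -0.3]
width: 0.751
```

```bash
python3 look.py 7 190 150 240 160
python3 - <<'E'
from h import *
t=cv2.imread("pics/top7.png");s=cv2.imread("pics/scene7.png")
g=lambda im:(255*(im/255.)**0.6).astype('uint8')
cv2.imwrite("pics/p7.png",g(np.hstack([cv2.resize(t[165:225,325:385],None,fx=6,fy=6,interpolation=2),cv2.resize(s[170:230,105:165],None,fx=6,fy=6,interpolation=2)])))
I={"top":t[...,::-1],"scene":s[...,::-1]}
def go(name,n,box,lo,hi,z,k=3):
    im=I[n];x,y,w,h=box
    g=cv2.cvtColor(im[y:y+h,x:x+w],cv2.COLOR_RGB2GRAY);print(g.min(),g.max())
    for c in blobs(im,box,lo,hi)[:k]:
        r,m=quad_world(n,c,box,z);print(name,n,'   rect',np.round(r[0],1),np.round(r[1],1),round(r[2],1),'cen',np.round(m,1),'bbpx',np.round(up2px(c.min(0)[0],x,y),1),np.round(up2px(c.max(0)[0],x,y),1))
go('dish','scene',(272,190,28,34),110,255,.038)
go('lid','top',(325,165,52,54),122,255,.044)
for th in (105,112,115): go('rack','top',(332,172,36,36),0,th,.066)
E
```

```text
1 198
dish scene    rect [594.6  13.2] [64.  43.8] 65.3 cen [595.3  16.3] bbpx [271.6 193.8] [291.8 212.9]
dish scene    rect [642.4  13.9] [63.8 26.9] 71.4 cen [643.8  13.3] bbpx [271.6 212.9] [295.9 223.4]
85 162
lid top    rect [ 590.8 -352.1] [157.2 164.9] 89.3 cen [ 590.9 -351.8] bbpx [324.6 164.6] [376.4 218.4]
85 162
rack top    rect [ 590.5 -349.3] [75.3 45.4] 40.4 cen [ 590.  -349.5] bbpx [337.7 177.4] [364.6 204.8]
rack top    rect [ 574.  -315.3] [85.7  6.7] 37.6 cen [ 573.8 -316. ] bbpx [331.6 184.4] [349.3 207.4]
85 162
rack top    rect [ 591.2 -350.1] [77.3 49. ] 40.5 cen [ 590.6 -350. ] bbpx [337.3 177.1] [365.1 205.1]
rack top    rect [ 574.7 -314.6] [88.4  8.8] 36.8 cen [ 574.  -315.8] bbpx [331.6 183.6] [349.6 207.4]
85 162
rack top    rect [ 591.6 -350.7] [78.4 50.7] 41.0 cen [ 590.9 -350.3] bbpx [337.3 176.9] [365.3 205.2]
rack top    rect [ 576.2 -313.6] [92.3 11.7] 35.0 cen [ 574.3 -315.5] bbpx [331.6 182.1] [349.7 207.4]
```

View pics/v7.png

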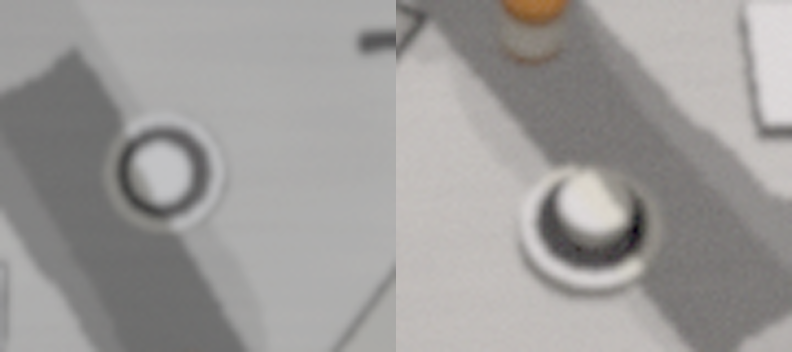

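View pics/p7.png

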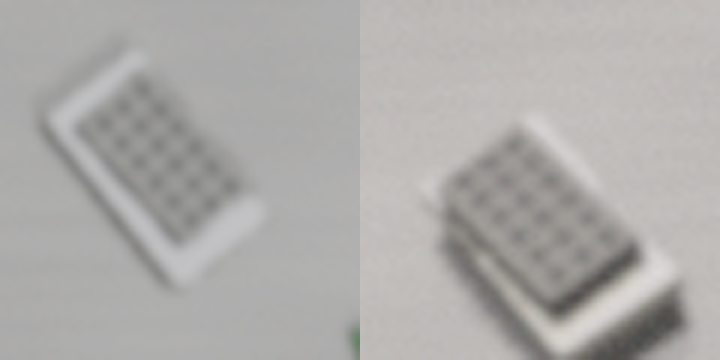

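```bash
python3 - <<'E'
from h import *
print(ray("scene",(134.75,205.6),.066))
f=lambda u,v:ray("scene",((u-360+.5)/6-.5+105,(v+.5)/6-.5+170),.066)[:2]*1000
print(f(524,122),f(441,190),f(556,309),f(640,240))
f=lambda u,v:ray("top",((u+.5)/6-.5+325,(v+.5)/6-.5+165),.066)[:2]*1000
print(f(137,72),f(76,126),f(182,246),f(245,187))
E
```

```text
[ 0.59489085 -0.35058572  0.066     ]
[ 547.28448995 -361.6314124 ] [ 579.56204752 -392.81927789] [ 639.67153227 -340.89851827] [ 608.94728939 -309.33599842]
[ 633.36204361 -338.88537371] [ 606.45285538 -308.21516189] [ 546.81024918 -359.80406379] [ 576.0343342  -391.48154711]
```

Emit:
arm_command([
  {"translation":[-0.2,-1,0],"angular":[0,0,0.37]},
  {"translation":[0,-1,0],"angular":[0,0,0]},
  {"translation":[0,-1,0],"angular":[0,0,0]},
  {"translation":[0,-1,0],"angular":[0,0,0]},
  {"translation":[0,-1,0],"angular":[0,0,0]},
  {"translation":[0,-1,0],"angular":[0,0,0]},
  {"translation":[0,-1,0],"angular":[0,0,0]},
  {"translation":[0,-1,0],"angular":[0,0,0]},
  {"translation":[0,-1,0],"angular":[0,0,0]},
  {"translation":[0,-1,0],"angular":[0,0,0]},
  {"translation":[0,-1,0],"angular":[0,0,0]},
  {"translation":[0,-1,0],"angular":[0,0,0]},
], claw=0.85)

```text
t: 21.0
tcp_pos: [0.5927, -0.1906, 0.2176]
orientation: [0.0, 0.938, 0.347, -0.0]
wrist_force: [0.7, 0.3, -0.1]
width: 0.85
```

Emit:
arm_command([
  {"translation":[0,-1,0],"angular":[0,0,0]},
  {"translation":[0,-1,0],"angular":[0,0,0]},
  {"translation":[0,-1,-0.4],"angular":[0,0,0]},
  {"translation":[0,-1,-0.8],"angular":[0,0,0]},
  {"translation":[0,-1,-1],"angular":[0,0,0]},
  {"translation":[0,-0.4,-1],"angular":[0,0,0]},
  {"translation":[0,0,-0.4],"angular":[0,0,0]},
  {"translation":[0,0,0],"angular":[0,0,0]},
  {"translation":[0,0,0],"angular":[0,0,0]},
  {"translation":[0,0,0],"angular":[0,0,0]},
])

```text
t: 22.0
tcp_pos: [0.5948, -0.3489, 0.1113]
orientation: [0.001, 0.937, 0.349, 0.001]
wrist_force: [-0.0, -0.3, 0.0]
width: 0.848
```

Emit:
arm_command([
  {"translation":[-0.08,-0.05,-0.4],"angular":[0,0,0]},
  {"translation":[0,0,-0.5],"angular":[0,0,0]},
  {"translation":[0,0,-0.3],"angular":[0,0,0]},
  {"translation":[0,0,-0.1],"angular":[0,0,0]},
  {"translation":[0,0,0],"angular":[0,0,0]},
  {"translation":[0,0,0],"angular":[0,0,0]},
])

```text
t: 22.6
tcp_pos: [0.5913, -0.3512, 0.0702]
orientation: [0.0, 0.937, 0.348, 0.0]
wrist_force: [0.1, -0.4, -0.1]
width: 0.847
```

Emit:
arm_command([
  {"translation":[0,0,0],"angular":[0,0,0]},
  {"translation":[0,0,0],"angular":[0,0,0]},
  {"translation":[0,0,0],"angular":[0,0,0]},
  {"translation":[0,0,0],"angular":[0,0,0]},
  {"translation":[0,0,0],"angular":[0,0,0]},
  {"translation":[0,0,0],"angular":[0,0,0]},
  {"translation":[0,0,0],"angular":[0,0,0]},
], claw=0.4, grip_force=35)

```text
t: 23.3
tcp_pos: [0.5916, -0.3515, 0.0708]
orientation: [0.001, 0.937, 0.348, 0.0]
wrist_force: [-0.2, -0.4, 6.3]
width: 0.53
```

Emit:
arm_command([
  {"translation":[0,0,0.2],"angular":[0,0,0]},
  {"translation":[0,0,0.4],"angular":[0,0,0]},
  {"translation":[0,0,0.7],"angular":[0,0,0]},
  {"translation":[0,0,1],"angular":[0,0,0]},
  {"translation":[0,0,1],"angular":[0,0,0]},
  {"translation":[0,0,1],"angular":[0,0,0]},
  {"translation":[0,0,0.7],"angular":[0,0,0]},
  {"translation":[0,0,0],"angular":[0,0,0]},
])

```text
t: 24.1
tcp_pos: [0.5925, -0.3517, 0.2247]
orientation: [0.002, 0.937, 0.348, 0.002]
wrist_force: [1.0, -0.2, 0.6]
width: 0.529
```

```bash
python3 look.py 8 310 150 95 150
```

```text
(no output)
```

View pics/v8.png

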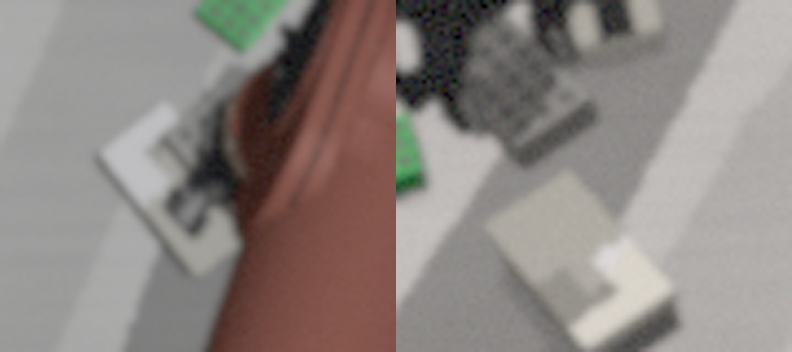

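Emit:
arm_command([
  {"translation":[0,0.5,0],"angular":[0,0,0]},
  {"translation":[0,0.9,0],"angular":[0,0,-0.5]},
  {"translation":[0,1,0],"angular":[0,0,-0.7]},
  {"translation":[0,1,0],"angular":[0,0,-0.7]},
  {"translation":[0,1,0],"angular":[0,0,-0.7]},
  {"translation":[0,1,0],"angular":[0,0,-0.7]},
  {"translation":[-0.1,1,0],"angular":[0,0,-0.7]},
  {"translation":[-0.2,1,0],"angular":[0,0,-0.7]},
  {"translation":[-0.3,1,0],"angular":[0,0,-0.7]},
  {"translation":[-0.3,1,0],"angular":[0,0,-0.7]},
  {"translation":[-0.3,1,0],"angular":[0,0,-0.5]},
  {"translation":[-0.3,1,0],"angular":[0,0,-0.4]},
])

```text
t: 25.4
tcp_pos: [0.5443, -0.0069, 0.2187]
orientation: [-0.0, 1.0, -0.012, -0.001]
wrist_force: [0.7, 0.5, -0.4]
width: 0.535
```

Emit:
arm_command([
  {"translation":[-0.3,1,0],"angular":[0,0,0]},
  {"translation":[-0.3,1,0],"angular":[0,0,0]},
  {"translation":[-0.3,1,0],"angular":[0,0,0]},
  {"translation":[-0.3,1,0],"angular":[0,0,0]},
  {"translation":[-0.3,1,-0.3],"angular":[0,0,0]},
  {"translation":[-0.4,0.7,-0.6],"angular":[0,0,0]},
  {"translation":[-0.3,0.3,-0.9],"angular":[0,0,0]},
  {"translation":[0,0,-1],"angular":[0,0,0]},
  {"translation":[0,0,-1],"angular":[0,0,0]},
  {"translation":[0,0,-0.6],"angular":[0,0,0]},
  {"translation":[0,0,0],"angular":[0,0,0]},
  {"translation":[0,0,0],"angular":[0,0,0]},
])

```text
t: 26.6
tcp_pos: [0.4792, 0.1712, 0.0878]
orientation: [0.0, 1.0, -0.011, -0.001]
wrist_force: [-0.7, 0.2, 0.3]
width: 0.528
```

```bash
python3 look.py 9 140 190 290 130
```

```text
(no output)
```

View pics/v9.png

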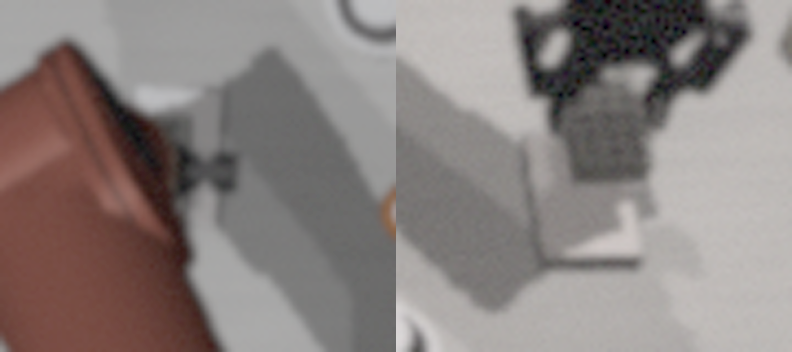

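Emit:
arm_command([
  {"translation":[0.34,-0.05,0],"angular":[0,0,0]},
  {"translation":[0,0,-0.4],"angular":[0,0,0]},
  {"translation":[0,0,-0.6],"angular":[0,0,0]},
  {"translation":[0,0,-0.3],"angular":[0,0,0]},
  {"translation":[0,0,-0.1],"angular":[0,0,0]},
  {"translation":[0,0,0],"angular":[0,0,0]},
  {"translation":[0,0,0],"angular":[0,0,0]},
  {"translation":[0,0,0],"angular":[0,0,0]},
])

```text
t: 27.5
tcp_pos: [0.4907, 0.1695, 0.0466]
orientation: [-0.0, 1.0, -0.011, 0.001]
wrist_force: [0.0, -0.5, -0.7]
width: 0.53
```

```bash
python3 look.py 10 140 190 290 130
```

```text
(no output)
```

View pics/v10.png

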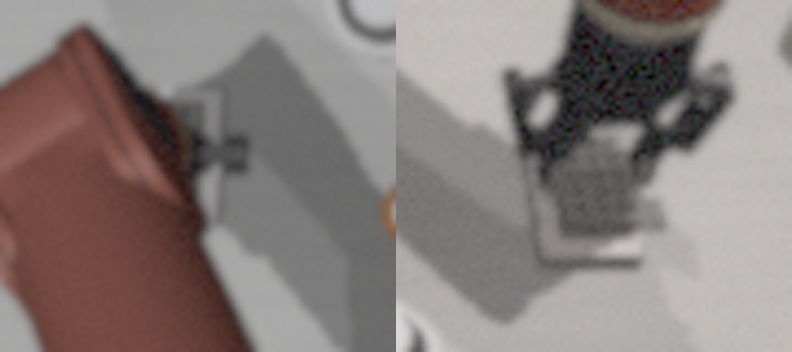

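Emit:
arm_command([
  {"translation":[-0.02,0,-0.1],"angular":[0,0,0]},
  {"translation":[0,0,-0.04],"angular":[0,0,0]},
  {"translation":[0,0,0],"angular":[0,0,0]},
  {"translation":[0,0,0],"angular":[0,0,0]},
])

```text
t: 28.0
tcp_pos: [0.4899, 0.1694, 0.0427]
orientation: [0.0, 1.0, -0.011, 0.0]
wrist_force: [-4.6, -1.4, 12.0]
width: 0.533
```

Emit:
arm_command([
  {"translation":[0,0,0.02],"angular":[0,0,0]},
  {"translation":[0,0,0],"angular":[0,0,0]},
  {"translation":[0,0,0],"angular":[0,0,0]},
  {"translation":[0,0,0],"angular":[0,0,0]},
  {"translation":[0,0,0],"angular":[0,0,0]},
  {"translation":[0,0,0],"angular":[0,0,0]},
], claw=0.8)

```text
t: 28.6
tcp_pos: [0.4897, 0.1693, 0.0423]
orientation: [-0.0, 1.0, -0.011, -0.0]
wrist_force: [-0.1, 0.2, -0.9]
width: 0.801
```

Emit:
arm_command([
  {"translation":[0,0,0.4],"angular":[0,0,0]},
  {"translation":[0,0,0.7],"angular":[0,0,0]},
  {"translation":[0,0,1],"angular":[0,0,0]},
  {"translation":[0,0,1],"angular":[0,0,0]},
  {"translation":[0,0,1],"angular":[0,0,0]},
  {"translation":[0,0,1],"angular":[0,0,0]},
  {"translation":[0.3,-1,0.6],"angular":[0,0,0.4]},
  {"translation":[0.3,-1,0],"angular":[0,0,0.7]},
  {"translation":[0.3,-1,0],"angular":[0,0,0.7]},
  {"translation":[0.3,-1,0],"angular":[0,0,0.7]},
  {"translation":[0.3,-1,0],"angular":[0,0,0.7]},
  {"translation":[0.2,-1,0],"angular":[0,0,0.7]},
])

```text
t: 29.8
tcp_pos: [0.541, -0.0118, 0.2145]
orientation: [0.0, 0.981, 0.194, 0.001]
wrist_force: [-0.3, 0.3, -0.1]
width: 0.801
```

```bash
python3 look.py 11 140 190 290 130
python3 - <<'E'
from h import *
t=cv2.imread("pics/top11.png");s=cv2.imread("pics/scene11.png")
g=lambda im:(255*(im/255.)**0.6).astype('uint8')
cv2.imwrite("pics/p11.png",g(np.hstack([cv2.resize(t[165:225,325:385],None,fx=6,fy=6,interpolation=2),cv2.resize(s[170:230,105:165],None,fx=6,fy=6,interpolation=2)])))
I={"top":t[...,::-1],"scene":s[...,::-1]}
def go(name,n,box,lo,hi,z,k=2):
    im=I[n];x,y,w,h=box
    for c in blobs(im,box,lo,hi)[:k]:
        r,m=quad_world(n,c,box,z);print(name,n,'   rect',np.round(r[0],1),np.round(r[1],1),round(r[2],1),'cen',np.round(m,1))
for th in (122,128,132):go('lid','top',(325,165,52,54),th,255,.044)
for th in (165,160):go('lid','scene',(110,185,60,50),th,255,.044)
go('rack','scene',(318,155,30,36),0,140,.038)
E
```

```text
lid top    rect [ 590.8 -352.1] [157.2 164.9] 89.3 cen [ 590.9 -351.8]
lid top    rect [ 580.3 -367.9] [143.4 124.7] 9.5 cen [ 573.3 -367.2]
lid top    rect [ 549.8 -314.3] [18.7  8.6] 74.9 cen [ 549.8 -315.8]
lid top    rect [ 587.5 -355. ] [112.4  60.8] 38.2 cen [ 587.8 -354.2]
lid scene    rect [ 585.7 -353.2] [109.4  59.4] 38.1 cen [ 585.8 -353.4]
lid scene    rect [ 585.2 -353.3] [111.2  61.1] 38.3 cen [ 585.3 -353.5]
rack scene    rect [495.1 168.3] [ 58.  101.4] 86.0 cen [494.6 168.5]
rack scene    rect [509.9 158.3] [ 73.  101.6] 86.6 cen [532.4 142.3]
```

View pics/v11.png

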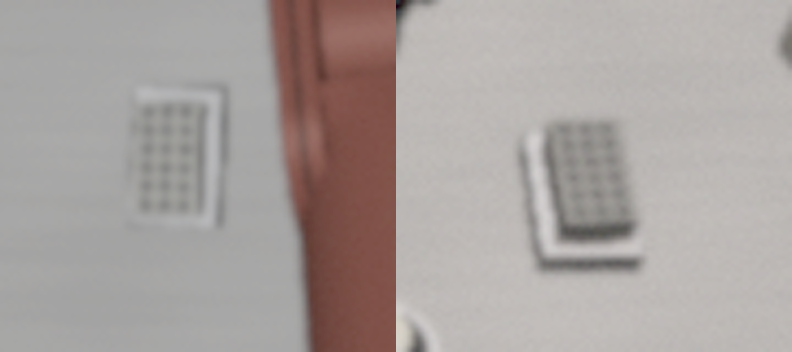

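View pics/p11.png

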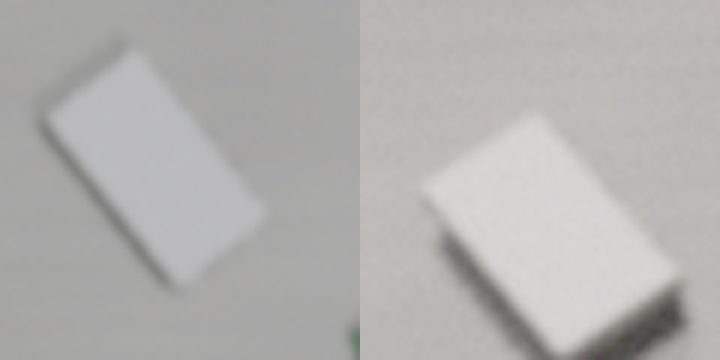

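```bash
python3 - <<'E'
from h import *
f=lambda n,u,v,ox,oy,z:ray(n,((u+.5)/4.4-.5+ox,(v+.5)/4.4-.5+oy),z)[:2]*1000
q=np.array([f("top",u,v,140,190,.038) for u,v in[(141,102),(207,103),(136,213),(202,214)]]);print(q,q.mean(0))
q=np.array([f("scene",u-396,v,290,130,.038) for u,v in[(548,122),(617,122),(562,227),(634,223)]]);print(q,q.mean(0))
E
```

```text
[[526.83723769 188.79951611]
 [526.11152508 143.40698588]
 [450.84699219 191.31951381]
 [450.13181366 146.10358982]] [488.48189215 167.40740141]
[[449.30020969 149.87832071]
 [451.82624221 193.34023259]
 [530.20842804 145.29461856]
 [529.84180981 189.47729769]] [490.29417244 169.49761738]
```

Emit:
arm_command([
  {"translation":[0.3,-1,0],"angular":[0,0,0.7]},
  {"translation":[0.3,-1,0],"angular":[0,0,0.7]},
  {"translation":[0.3,-1,0],"angular":[0,0,0.7]},
  {"translation":[0.3,-1,0],"angular":[0,0,0.55]},
  {"translation":[0.3,-1,0],"angular":[0,0,0]},
  {"translation":[0.02,-1,0],"angular":[0,0,0]},
  {"translation":[0,-1,0],"angular":[0,0,0]},
  {"translation":[0,-1,0],"angular":[0,0,0]},
  {"translation":[0,-1,0],"angular":[0,0,0]},
  {"translation":[0,-1,0],"angular":[0,0,0]},
  {"translation":[0,-0.9,-0.3],"angular":[0,0,0]},
  {"translation":[0,-0.5,-0.8],"angular":[0,0,0]},
], claw=1.0)

```text
t: 31.1
tcp_pos: [0.587, -0.3556, 0.1833]
orientation: [0.002, 0.946, 0.325, 0.002]
wrist_force: [1.3, -0.9, 0.1]
width: 1.001
```

Emit:
arm_command([
  {"translation":[0,0,-1],"angular":[0,0,0]},
  {"translation":[0,0,-1],"angular":[0,0,0]},
  {"translation":[0,0,-0.5],"angular":[0,0,0]},
  {"translation":[0,0,0],"angular":[0,0,0]},
  {"translation":[0,0,0],"angular":[0,0,0]},
  {"translation":[0,0,0],"angular":[0,0,0]},
])

```text
t: 31.7
tcp_pos: [0.5874, -0.353, 0.1076]
orientation: [0.001, 0.945, 0.326, 0.001]
wrist_force: [0.3, -0.5, -0.2]
width: 0.999
```

Emit:
arm_command([
  {"translation":[-0.02,-0.04,-0.5],"angular":[0,0,0.05]},
  {"translation":[0,0,-0.6],"angular":[0,0,0]},
  {"translation":[0,0,-0.5],"angular":[0,0,0]},
  {"translation":[0,0,-0.4],"angular":[0,0,0]},
  {"translation":[0,0,-0.13],"angular":[0,0,0]},
  {"translation":[0,0,0],"angular":[0,0,0]},
  {"translation":[0,0,0],"angular":[0,0,0]},
])

```text
t: 32.4
tcp_pos: [0.5861, -0.3541, 0.0421]
orientation: [0.0, 0.945, 0.328, 0.0]
wrist_force: [0.0, -0.8, 0.8]
width: 0.999
```

Emit:
arm_command([
  {"translation":[0,0,0],"angular":[0,0,0]},
  {"translation":[0,0,0],"angular":[0,0,0]},
  {"translation":[0,0,0],"angular":[0,0,0]},
  {"translation":[0,0,0],"angular":[0,0,0]},
  {"translation":[0,0,0],"angular":[0,0,0]},
  {"translation":[0,0,0],"angular":[0,0,0]},
  {"translation":[0,0,0],"angular":[0,0,0]},
], claw=0.5, grip_force=60)

```text
t: 33.1
tcp_pos: [0.5864, -0.3543, 0.0428]
orientation: [0.001, 0.945, 0.328, 0.001]
wrist_force: [-1.3, -0.2, 6.4]
width: 0.696
```

Emit:
arm_command([
  {"translation":[0,0,0.2],"angular":[0,0,0]},
  {"translation":[0,0,0.4],"angular":[0,0,0]},
  {"translation":[0,0,0.7],"angular":[0,0,0]},
  {"translation":[0,0,1],"angular":[0,0,0]},
  {"translation":[0,0,1],"angular":[0,0,0]},
  {"translation":[0,0,1],"angular":[0,0,0]},
  {"translation":[0,0,0.7],"angular":[0,0,0]},
  {"translation":[0,0,0],"angular":[0,0,0]},
])

```text
t: 33.9
tcp_pos: [0.5872, -0.3546, 0.1962]
orientation: [0.002, 0.945, 0.328, 0.002]
wrist_force: [1.0, -0.3, -2.1]
width: 0.688
```

```bash
python3 look.py 12 310 150 85 140
```

```text
(no output)
```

View pics/v12.png

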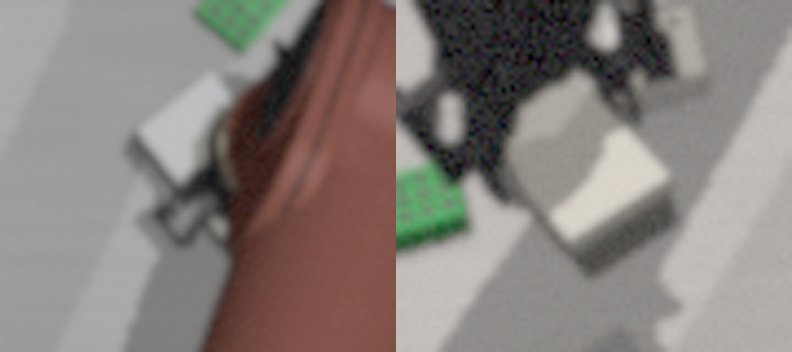

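Emit:
arm_command([
  {"translation":[-0.2,0.4,0],"angular":[0,0,-0.5]},
  {"translation":[-0.3,0.6,0],"angular":[0,0,-0.9]},
  {"translation":[-0.3,0.6,0],"angular":[0,0,-1]},
  {"translation":[-0.3,0.6,0],"angular":[0,0,-1]},
  {"translation":[-0.3,0.6,0],"angular":[0,0,-1]},
  {"translation":[-0.3,0.6,0],"angular":[0,0,-1]},
  {"translation":[-0.3,0.6,0],"angular":[0,0,-1]},
  {"translation":[-0.3,0.6,0],"angular":[0,0,-1]},
  {"translation":[-0.3,0.6,0],"angular":[0,0,-1]},
  {"translation":[-0.3,0.6,0],"angular":[0,0,-1]},
  {"translation":[-0.3,0.6,0],"angular":[0,0,-1]},
  {"translation":[-0.3,0.4,0],"angular":[0,0,-1]},
])

```text
t: 35.2
tcp_pos: [0.4794, -0.1483, 0.1899]
orientation: [-0.0, 0.965, -0.261, -0.001]
wrist_force: [-0.1, -0.0, -1.7]
width: 0.689
```

Emit:
arm_command([
  {"translation":[-0.3,0.3,0],"angular":[0,0,-0.8]},
  {"translation":[-0.3,0.15,0],"angular":[0,0,-0.35]},
  {"translation":[0,0,0],"angular":[0,0,0]},
  {"translation":[0,0,0],"angular":[0,0,0]},
  {"translation":[0,0,0],"angular":[0,0,0]},
])

```text
t: 35.7
tcp_pos: [0.4628, -0.1367, 0.191]
orientation: [-0.0, 0.949, -0.317, -0.0]
wrist_force: [0.4, -0.1, -3.3]
width: 0.688
```

```bash
python3 look.py 13 235 190 175 120; python3 -c "
from station import *
print(get_obs()['joints'])"
```

```text
[ 0.37846022  0.05226193 -0.18857324  1.9370135   0.01058946  1.15368189
 -2.02976925]
```

View pics/v13.png

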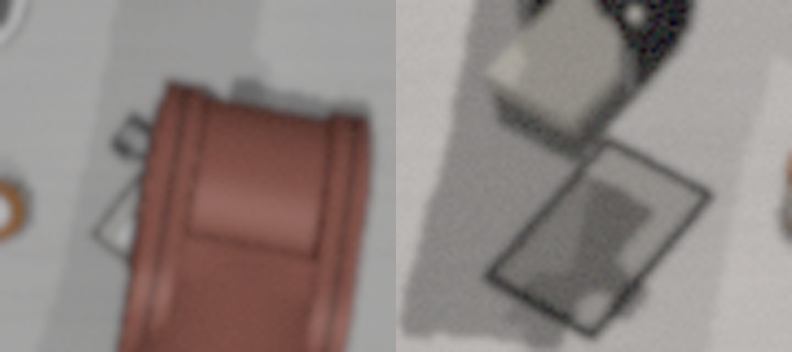

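Emit:
arm_command([
  {"translation":[0.02,0,-0.5],"angular":[0,0,0]},
  {"translation":[0,0,-0.9],"angular":[0,0,0]},
  {"translation":[0,0,-1],"angular":[0,0,0]},
  {"translation":[0,0,-1],"angular":[0,0,0]},
  {"translation":[0,0,-0.6],"angular":[0,0,0]},
  {"translation":[0,0,-0.35],"angular":[0,0,0]},
  {"translation":[0,0,0],"angular":[0,0,0]},
  {"translation":[0,0,0],"angular":[0,0,0]},
  {"translation":[0,0,0],"angular":[0,0,0]},
])

```text
t: 36.7
tcp_pos: [0.4642, -0.1366, 0.0621]
orientation: [-0.0, 0.948, -0.317, 0.001]
wrist_force: [0.5, 0.0, -1.6]
width: 0.691
```

```bash
python3 look.py 14 235 190 175 120
```

```text
(no output)
```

View pics/v14.png

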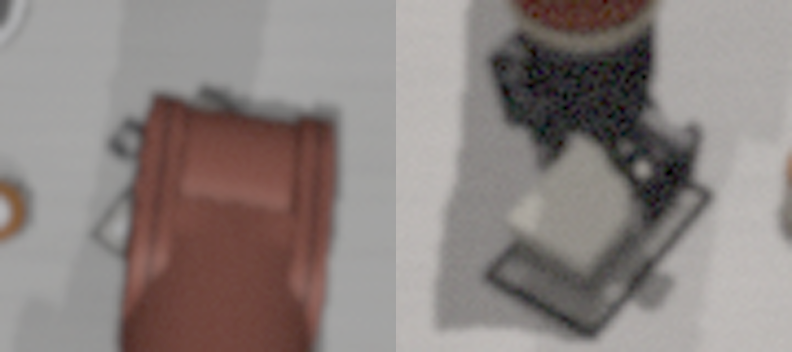

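Emit:
arm_command([
  {"translation":[-0.02,0,-0.25],"angular":[0,0,0]},
  {"translation":[0,0,-0.2],"angular":[0,0,0]},
  {"translation":[0,0,-0.04],"angular":[0,0,0]},
  {"translation":[0,0,0],"angular":[0,0,0]},
  {"translation":[0,0,0],"angular":[0,0,0]},
  {"translation":[0,0,0],"angular":[0,0,0]},
])

```text
t: 37.4
tcp_pos: [0.4627, -0.1364, 0.0466]
orientation: [0.0, 0.948, -0.317, -0.0]
wrist_force: [-3.4, 1.9, 8.5]
width: 0.691
```

Emit:
arm_command([
  {"translation":[0,0,0],"angular":[0,0,0]},
  {"translation":[0,0,0],"angular":[0,0,0]},
  {"translation":[0,0,0],"angular":[0,0,0]},
  {"translation":[0,0,0],"angular":[0,0,0]},
  {"translation":[0,0,0],"angular":[0,0,0]},
  {"translation":[0,0,0],"angular":[0,0,0]},
], claw=0.95)

```text
t: 38.0
tcp_pos: [0.4627, -0.1364, 0.0463]
orientation: [-0.0, 0.948, -0.317, -0.0]
wrist_force: [0.5, 0.4, 0.2]
width: 0.952
```

Emit:
arm_command([
  {"translation":[0,0,0.4],"angular":[0,0,0]},
  {"translation":[0,0,0.7],"angular":[0,0,0]},
  {"translation":[0,0,1],"angular":[0,0,0]},
  {"translation":[0,0,1],"angular":[0,0,0]},
  {"translation":[0,0,1],"angular":[0,0,0]},
  {"translation":[0,0,1],"angular":[0,0,0]},
  {"translation":[0.3,-1,0.5],"angular":[0,0,0.5]},
  {"translation":[0.3,-1,0],"angular":[0,0,0.5]},
  {"translation":[0.3,-1,0],"angular":[0,0,0.5]},
  {"translation":[0.3,-1,0],"angular":[0,0,0.5]},
  {"translation":[0.3,-1,0],"angular":[0,0,0.5]},
  {"translation":[0.3,-1,0],"angular":[0,0,0.5]},
])

```text
t: 39.2
tcp_pos: [0.5169, -0.3175, 0.2154]
orientation: [0.0, 0.987, -0.164, 0.0]
wrist_force: [0.1, 0.6, -0.2]
width: 0.948
```

Emit:
arm_command([
  {"translation":[0.2,-1,0],"angular":[0,0,0]},
  {"translation":[0.2,-1,0],"angular":[0,0,0]},
  {"translation":[0,-1,0],"angular":[0,0,0]},
  {"translation":[0,-1,0],"angular":[0,0,0]},
  {"translation":[0,-1,0],"angular":[0,0,0]},
  {"translation":[0,0,0],"angular":[0,0,0]},
  {"translation":[0,0,0],"angular":[0,0,0]},
])

```text
t: 39.9
tcp_pos: [0.5284, -0.4667, 0.2146]
orientation: [-0.0, 0.986, -0.165, -0.0]
wrist_force: [0.8, 0.1, -0.6]
width: 0.946
```

```bash
python3 look.py 15 235 190 175 120
python3 - <<'E'
from h import *
t=cv2.imread("pics/top15.png");s=cv2.imread("pics/scene15.png")
g=lambda im:(255*(im/255.)**0.6).astype('uint8')
cv2.imwrite("pics/q15.png",g(cv2.resize(t[130:270,90:310],None,fx=3.6,fy=3.6,interpolation=2)))
I={"top":t[...,::-1],"scene":s[...,::-1]}
def go(name,n,box,lo,hi,z,k=1):
    im=I[n];x,y,w,h=box
    for c in blobs(im,box,lo,hi)[:k]:
        r,m=quad_world(n,c,box,z);print(name,n,'   rect',np.round(r[0],1),np.round(r[1],1),round(r[2],1),'cen',np.round(m,1))
go('box','top',(250,202,60,64),122,255,.048);go('box','scene',(190,140,62,56),160,255,.048)
go('dish','top',(218,180,20,20),100,255,.038)
go('dish','scene',(272,192,24,24),140,255,.038)
go('cap','top',(100,185,30,30),0,60,.064,3)
for n in CI: print(proj(n,[.567,.366,.064]))
E
```

```text
box top    rect [ 493.2 -136.9] [180.1 133.5] 89.9 cen [ 522.  -119.6]
box scene    rect [ 462.2 -134.5] [ 56.9 108. ] 52.6 cen [ 463.  -134.8]
dish top    rect [599.2  24.6] [42.4 41.8] 23.3 cen [599.3  24.7]
dish scene    rect [586.9  22.2] [62.5 63.4] 84.7 cen [582.4  23.9]
cap top    rect [563.9 359. ] [17.2 29. ] 1.2 cen [564.2 358.8]
cap top    rect [524. 354.] [33.5  5.6] 90.0 cen [523.4 352.5]
[110.84975    199.05728509]
[415.64091244 182.82991426]
```

View pics/v15.png

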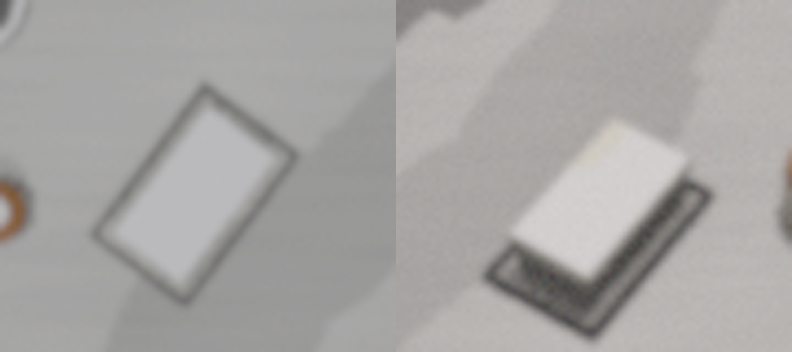

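View pics/q15.png

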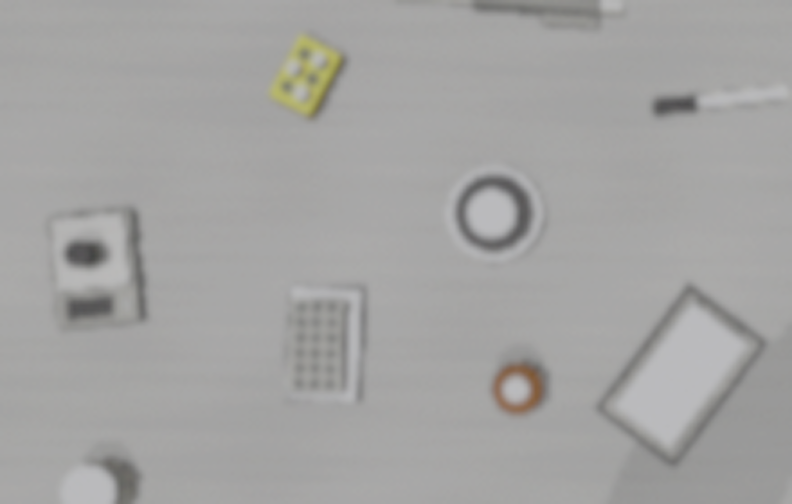

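```bash
python3 -c "
from station import *
print(close_job())"
```

```text
the job is handed in; nothing more can be done
None
```

I took the pile apart from the top down, set each thing on its place, and handed the job in with the arm clear at about t = 40 s. Handing in reports no verdict, so these are my own checks:

| Thing | Place | Measured offset from centre |
|---|---|---|
| Vial | Scale pan | about 1–2 mm, scene view just after release |
| Dish | Warming plate | about 2–3 mm, last top view |
| Tube rack | Cooling block | about 1–2 mm, nearly parallel |
| Tip box | Tray | about 2–3 mm, parallel within about 1° |

Everything looked upright. At each set-down the wrist force rose at about the height I expected, and it was near zero again after letting go. In the last top view the amber bottle and yellow tube stand are in the same spots as at the start.

Three of the automatic checks in the last pictures disagreed:
- **Tip box, top view:** the mask merged with the bench. I relied on the scene view and on seeing the box inside the rim.
- **Dish, scene view:** the mask merged with the plate's white rim, giving an offset of about 15–20 mm. I relied on the top view.
- **Vial cap, top view:** the dark mask gave a point about 8 mm from the pan centre. It takes in the side of the cap as well as its top, so I counted that as a biased reading; it is still within the 15 mm limit.

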